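# Seat a label holder behind the reagent rack's lip and hold it home

### The job

One of the two small wooden reagent racks still lacks its label holder. Take the holder out of its stand, push it down behind the metal lip of that rack, paper card facing outwards (away from the rack's bottles), until it has pushed the sprung bar down and sits fully home on the channel floor, and finish while still holding it pressed down there, without letting go, since the spring would push it out again. Leave the tube rack, the beaker and the large glass bottle standing where they are.

Things in the scene. Friction and masses are not known exactly. Their poses are not given: they have to be found in the camera images.
- holder: Label holder: loose upright grey plastic plate, 8 mm thick (x) x 70 mm wide (y) x 85 mm tall (z), about 60 g; its lowest 6 mm narrow to 5 x 64 mm. Origin: centre of its underside. A white paper card, 58 x 36 mm, lies on its +x face (front). It starts upright in the stand's slot, underside 10 mm above the table; grip it across its 8 mm thickness, near the top.
- card (a point): Point on the holder's front (+x) face, middle of the paper card: 4 mm in front of and 60 mm above the holder's origin.
- stand: White plastic stand, fixed, 50 x 90 x 30 mm tall, with an upward-open slot 10 mm (x) x 76 mm (y), 20 mm deep, floor 10 mm above the table, which holds the label holder. Origin: centre of its underside; x and y as the holder's at the start.
- rack_bare: Reagent rack without a label holder, fixed. Wooden block 130 mm wide (y); metal lip in front. Origin: on the table, right below the middle of the label channel; +x points out through the lip, -x to three small bottles (50 to 86 mm behind the origin, tops up to 94 mm). No part of its front is above 57 mm. With the holder home, the holder's top edge is at height 105 mm.
- bay_floor (a point): Middle of the bare rack's channel floor, 20 mm above the rack's origin: the holder's origin belongs here. The channel, open at the top, is 11 mm wide (x) x 80 mm long (y) between lip and deck, straight from the floor up to height 42 mm; above that both sides flare at 35 degrees to a mouth 31 mm wide at height 57 mm.
- spring_bar (a joint): Sprung steel bar, 9 x 50 mm, in the middle of the bare rack's channel, in m. 0 = up, its top 10 mm above the channel floor; grows as it is pressed down; 0.010 = flush with the floor, where the holder meets the solid floor. It pushes back with about 2 N at 0, rising evenly to about 9 N at 0.010, and comes up again when let go.
- rack_labelled: An identical reagent rack that already has its holder, fixed for good, in its channel (top edge at height 105 mm). Same origin and axes. Its channel is full; the two racks may stand on either side.
- tube_rack: Bystander: yellow tube rack, 70 x 110 x 36 mm (tube caps up to 44 mm), loose. Origin: centre of underside.
- beaker: Bystander: clear plastic beaker, radius 42 mm, 100 mm tall, loose. Origin: centre of underside.
- flask: Bystander: large glass bottle with white cap, radius 36 mm, 130 mm tall, loose. Origin: centre of underside.

How it is judged:
By the outcome, as a careful person would: the job done as asked, in the order asked, and still so for the second after the job is handed in, while the arm keeps its last pose, push and grip.
It also fails if it takes over 32 s, if anything falls off the work surface, if the arm or the gripper's body presses on something with over 40 N, if the wrist force passes 120 N, or if a joint passes its speed limit or range.

### The arm

A 6-joint arm with a two-finger parallel gripper is mounted at the origin on the work surface. World frame = base frame: x ahead of the robot, y to its left, z up, the work surface at z = 0. Lengths are in mm, angles in rad, forces in N, time in s.
With the tool pointing down it reaches from about 425 to 1125 mm from the base axis. Payload 14.9 kg.
Tool frame: the origin (TCP) lies midway between the tips of the shut fingers; the grasp point (between the pads) lies 19 mm behind it (manip.pinch_z is the distance from the TCP to the grasp point, in mm); z points along the fingers, y is the line along which they close (so a half turn about z gives the same grasp; the last joint's range is limited). The gripper opens to 91 mm and grips with 3 to 60 N. Pads are 32 mm wide; open, the fingers measure 118 mm over their backs; the gripper's body (76 mm by 178 mm) begins 60 mm behind the grasp point.
Start: joints at [1.223, 0.379, 1.734, -0, 1.028, -0.033], TCP at [216.746, 665.612, 213.932] pointing down, gripper open.
Joint ranges: [-2.77, 2.77], [-0.74, 2.19], [0, 2.66], [-1.06, 4.2], [0.31, 2.87], [-3.08, 3.08]. Speed limits (rad/s): [1.89, 1.89, 2.39, 3.14, 3.14, 3.14].

### API

Orientations are given as a unit quaternion [x, y, z, w].
In Python, from bench import manip, get_image gives the robot as it stands.
- The arm moves only by the tool send_rows, never from a script. Its argument "rows" is a list of rows, each an object of numbers: "x", "y", "z": the shift along the tool's x, y, z scaled (see below); "roll": the turn about the tool's z scaled (see below); "claw": the closure, from 0 (fully open) to 1 (shut). A call has exactly 5 rows; each row is the pose to reach, as a shift and turn from the pose commanded when the call began, along the tool's axes at that moment; what a row does not reach only later rows make up. The controller multiplies each number of a shift by 0.4 m and each number of a turn by pi/2 rad. A row lasts 1/8 s, in which the tool goes at most 62.5 mm and 10.7 degrees, less where a joint would pass 70% of its speed; a pose out of reach is approached as far as the arm can. A call with a number of a shift or a turn outside -1 to 1 is refused whole. A call with a gripper value outside its range is refused whole. The fingers move at their own pace and stop on an object; "grip_force" is the grip in N (left out, the last holds). Time passes only in rows, so rows that repeat a pose let the fingers close, or fill a call up. It gives the time, the measured TCP pose, the force, the opening and the grip force at its end, in the units of the state.
- manip.state(): the state, without advancing time (a new reading comes with each control period).
- get_image(name): name is "scene" or "top" or "wrist"; returns a dict with "image" (384x512x3 uint8, red, green, blue), "camera_matrix" (3x3 intrinsics, pixels), "cam_to_world" (4x4, takes a point from camera to world coordinates); the wrist camera has in their place "T_tool_cam" (4x4, takes a point from camera to tool coordinates, whose origin is the TCP and whose axes are the flange's). Camera axes: x right, y up, looking along -z (the intrinsics and any distortion apply to the point x, -y, -z); pixel columns grow to the right and rows downward; lengths in mm; the calibration is good to about 2 mm. A picture is of the moment at which its call begins: read the wrist's pose just before it. There is no depth.
- manip.close_job(): hands the job in; it is judged then, once.
The state is a dict: "t": time; "qpos": joint angles; "dq": joint speeds; "tau": joint torques, N m; "tcp_pos": TCP position; "tool_rot": TCP orientation; "force": force on the tool from outside, world axes, zero at the start; "ft_torque": the same for the moment, N m; "gripper_width": finger opening in mm; "grip_force": force on a finger pad.
Only numpy, scipy, OpenCV 4.12 (cv2) and the standard library are available. Lean on these libraries where they do the work, as an engineer would, in place of code of your own. Each camera call takes 0.05 s, during which the arm holds its last target. There are 200 camera calls.

## Working session

There is one attempt and no reset: what is moved stays moved. The work goes in short steps, Python scripts to look and compute and a tool call to move; the robot and the scene stay as the last step left them, time stands still between calls to the robot, and variables do not carry over. Pictures are saved under pics/ and viewed, at most 10 in all, crops included, and the job is handed in when it is done.

Besides the shell and the picture viewer there is one more tool, called after ">>>" as name(argument=value, ...) on one line, values as JSON. send_rows: Moves the arm, as the interface text tells. Shifts and turns lie within -1 to 1; 1 stands for 0.4 m of shift or pi/2 rad of turn. Its arguments: {"type":"object","properties":{"rows":{"type":"array"},"grip_force":{"type":"number"}},"required":["rows"]}

```bash
mkdir -p pics; ls; python3 - <<'E'
from bench import manip,get_image
import cv2,numpy as np,pickle
s=manip.state();print(s)
d={}
for n in("scene","top","wrist"):
    r=get_image(n);d[n]=r;cv2.imwrite(f"pics/{n}0.png",r["image"][:,:,::-1])
    print(n,r["camera_matrix"],r.get("cam_to_world",r.get("T_tool_cam")),[k for k in r])
pickle.dump(d,open("i0.pkl","wb"))
E
```

```text
pics
{'t': 0.0, 'qpos': array([ 1.22273521e+00,  3.79395398e-01,  1.73477658e+00, -1.13860557e-05,
        1.02847916e+00, -3.32801141e-02]), 'dq': array([-4.88503749e-04, -1.94780685e-04, -5.39452585e-04,  5.02089291e-04,
        7.78679242e-05, -9.92973271e-04]), 'tau': array([-9.14388693e-04, -7.63701797e+01, -4.34392655e+01,  6.51025213e-02,
        4.21489135e-02, -1.01134654e-04]), 'tcp_pos': array([216.58785701, 665.24126181, 213.29953679]), 'tool_rot': array([ 1.56738572e-01,  9.87639985e-01, -5.20570522e-04, -9.55135201e-05]), 'force': array([ 0.07127644,  0.21500722, -0.67322921]), 'ft_torque': array([-0.00922905,  0.01409217,  0.03461244]), 'grip_force': 0.0, 'gripper_width': 91.0256142662921}
scene [[388.92833322   0.         252.8904215 ]
 [  0.         388.92833322 193.80531366]
 [  0.           0.           1.        ]] [[-8.15165159e-01 -4.12053861e-01  4.07083995e-01  1.14559334e+03]
 [ 5.79130139e-01 -5.92754297e-01  5.59687972e-01  7.28030082e+02]
 [ 1.06791973e-02  6.91992745e-01  7.21825461e-01  9.90776644e+02]
 [ 0.00000000e+00  0.00000000e+00  0.00000000e+00  1
[... 244 characters left out ...]
7154391e+02]
 [-9.99869519e-01 -1.34322008e-02 -8.97335394e-03  1.05711887e+01]
 [-1.11727255e-02  1.73844879e-01  9.84709667e-01  1.01572489e+03]
 [ 0.00000000e+00  0.00000000e+00  0.00000000e+00  1.00000000e+00]] ['image', 'camera_matrix', 'cam_to_world']
wrist [[292.00470394   0.         255.77933348]
 [  0.         292.00470394 195.22354912]
 [  0.           0.           1.        ]] [[-5.14646479e-04  9.64459236e-01  2.64231181e-01  7.50664110e+01]
 [ 9.99999782e-01  3.86876824e-04  5.35589480e-04 -4.29999118e-01]
 [ 4.14329301e-04  2.64231399e-01 -9.64459225e-01 -1.70890553e+02]
 [ 0.00000000e+00  0.00000000e+00  0.00000000e+00  1.00000000e+00]] ['image', 'camera_matrix', 'T_tool_cam']
```

View pics/scene0.png

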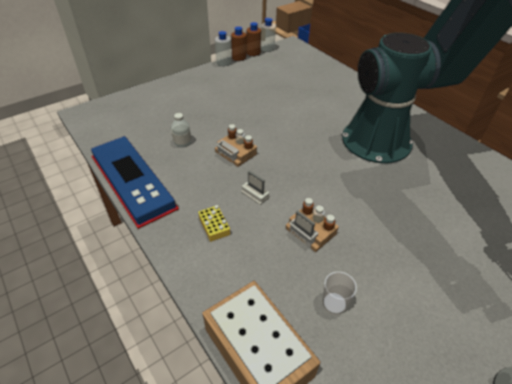

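View pics/top0.png

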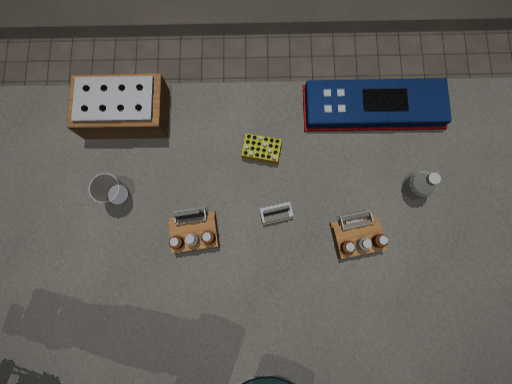

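```bash
cat > h.py <<'E'
import numpy as np,cv2,pickle
from scipy.spatial.transform import Rotation as R
def pose(r,s=None):
    if "cam_to_world" in r: return np.array(r["cam_to_world"])
    T=np.eye(4);T[:3,:3]=R.from_quat(s["tool_rot"]).as_matrix();T[:3,3]=s["tcp_pos"]
    return T@r["T_tool_cam"]
def ray(K,C,uv,z):
    uv=np.atleast_2d(np.asarray(uv,float))
    d=np.c_[(uv[:,0]-K[0,2])/K[0,0],-(uv[:,1]-K[1,2])/K[1,1],-np.ones(len(uv))]@C[:3,:3].T
    return C[:3,3]+d*((z-C[2,3])/d[:,2:3])
def proj(K,C,P):
    p=(np.atleast_2d(P)-C[:3,3])@C[:3,:3]
    return np.c_[K[0,0]*p[:,0]/-p[:,2]+K[0,2],K[1,1]*p[:,1]/p[:,2]+K[1,2]]
E
python3 - <<'E'
from h import *
d=pickle.load(open("i0.pkl","rb"))
def c(n,x,y):
    return cv2.resize(d[n]["image"][y-32:y+32,x-43:x+43,::-1],(400,298),interpolation=cv2.INTER_CUBIC)
cv2.imwrite("pics/c1.png",np.vstack([np.hstack([c("top",357,230),c("top",277,213)]),np.hstack([c("scene",237,150),c("scene",257,187)])]))
for n,u,v in[("top",357,220),("top",277,213),("top",190,215),("scene",229,152),("scene",256,192)]:
    print(n,u,v,ray(d[n]["camera_matrix"],pose(d[n]),(u,v),40))
E
```

```text
top 357 220 [[ 556.6212535  -258.06547506   40.        ]]
top 277 213 [[579.30852655 -34.892315    40.        ]]
top 190 215 [[576.85672799 210.30966217  40.        ]]
scene 229 152 [[ 556.87416349 -238.70164915   40.        ]]
scene 256 192 [[595.77330034 -10.07875248  40.        ]]
```

View pics/c1.png

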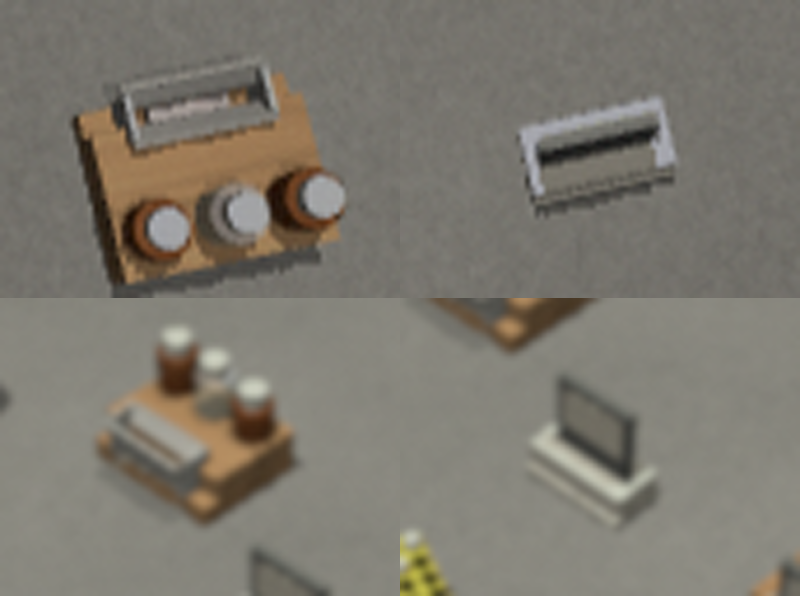

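```bash
python3 - <<'E'
from h import *
d=pickle.load(open("i0.pkl","rb"))
t=d["top"];K,C=t["camera_matrix"],pose(t)
hsv=cv2.cvtColor(t["image"],cv2.COLOR_RGB2HSV)
print(hsv[205:222,277].tolist())
for nm,(x0,y0,x1,y1),m,z in[("stand",(255,198,300,228),(hsv[:,:,2]>145)&(hsv[:,:,1]<60),30),("bare",(325,205,392,262),hsv[:,:,1]>95,50),("lab",(160,200,225,256),hsv[:,:,1]>95,50)]:
    w=np.zeros(m.shape,np.uint8);w[y0:y1,x0:x1]=m[y0:y1,x0:x1]
    p=np.argwhere(w)[:,::-1]
    P=ray(K,C,p,z)[:,:2].astype(np.float32);print(nm,len(p),cv2.minAreaRect(P))
def c(n,x,y):
    i=d[n]["image"][y-20:y+20,x-27:x+27,::-1]
    return cv2.convertScaleAbs(cv2.resize(i,(400,298),interpolation=cv2.INTER_CUBIC),alpha=1.5,beta=-50)
cv2.imwrite("pics/c2.png",np.vstack([np.hstack([c("top",190,216),c("top",277,213)]),np.hstack([c("scene",308,227),c("scene",257,187)])]))
E
```

```text
[[113, 12, 171], [110, 5, 162], [30, 13, 142], [26, 16, 114], [21, 16, 110], [30, 16, 81], [45, 15, 34], [0, 8, 31], [17, 28, 64], [20, 29, 106], [20, 31, 123], [23, 27, 122], [19, 30, 120], [21, 29, 122], [21, 32, 111], [21, 27, 95], [21, 30, 109]]
stand 135 ((584.076904296875, -32.62717819213867), (41.1806640625, 88.25144958496094), 12.30053424835205)
bare 1166 ((512.4700927734375, -257.20843505859375), (99.92335510253906, 141.3430938720703), 10.838850975036621)
lab 1126 ((528.2268676757812, 200.39773559570312), (99.86647033691406, 135.96893310546875), 8.237298965454102)
```

View pics/c2.png

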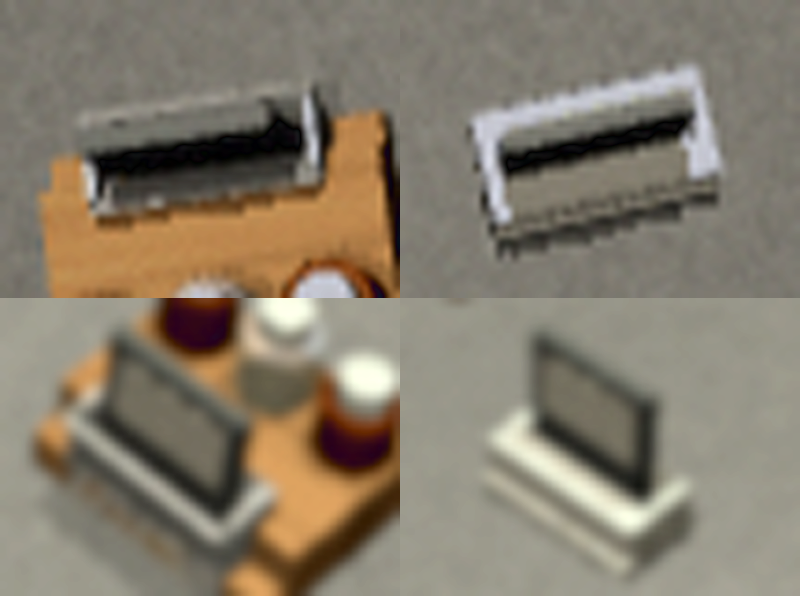

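>>> send_rows(rows=[{"x": -0.1,"y": -0.113,"z": 0,"roll": 0,"claw": 0},{"x": -0.2,"y": -0.226,"z": 0,"roll": 0,"claw": 0},{"x": -0.3,"y": -0.34,"z": 0,"roll": 0,"claw": 0},{"x": -0.4,"y": -0.453,"z": 0,"roll": 0,"claw": 0},{"x": -0.5,"y": -0.566,"z": 0,"roll": 0,"claw": 0}], grip_force=20)

```text
t: 0.78
tcp_pos: [337.2, 386.6, 213.9]
tool_rot: [0.157, 0.988, 0.0, 0.0]
force: [1.0, 0.2, -0.5]
gripper_width: 91.1
grip_force: 0.0
```

>>> send_rows(rows=[{"x": -0.1,"y": -0.113,"z": 0,"roll": 0,"claw": 0},{"x": -0.2,"y": -0.226,"z": 0,"roll": 0,"claw": 0},{"x": -0.3,"y": -0.34,"z": 0,"roll": 0,"claw": 0},{"x": -0.4,"y": -0.453,"z": 0,"roll": 0,"claw": 0},{"x": -0.5,"y": -0.566,"z": 0,"roll": 0,"claw": 0}])

```text
t: 1.4
tcp_pos: [457.3, 109.3, 214.1]
tool_rot: [0.157, 0.988, 0.0, 0.0]
force: [1.1, 0.4, -0.5]
gripper_width: 90.8
grip_force: 0.0
```

>>> send_rows(rows=[{"x": -0.1,"y": -0.11,"z": 0,"roll": 0,"claw": 0},{"x": -0.2,"y": -0.22,"z": 0,"roll": 0,"claw": 0},{"x": -0.24,"y": -0.28,"z": 0,"roll": 0,"claw": 0},{"x": -0.24,"y": -0.28,"z": 0,"roll": 0,"claw": 0},{"x": -0.24,"y": -0.28,"z": 0,"roll": 0,"claw": 0}])

```text
t: 2.02
tcp_pos: [513.1, -24.6, 213.7]
tool_rot: [0.157, 0.988, 0.0, -0.0]
force: [0.1, -0.5, -0.6]
gripper_width: 91.1
grip_force: 0.0
```

```bash
cat > snap.py <<'E'
import sys
from h import *
from bench import manip,get_image
def snap(tag,names=("wrist",)):
    s=manip.state();d={"s":s}
    for n in names:
        r=get_image(n);d[n]=r;cv2.imwrite(f"pics/{n}{tag}.png",r["image"][:,:,::-1])
    pickle.dump(d,open(f"i{tag}.pkl","wb"))
    print(s["t"],s["tcp_pos"].round(1),R.from_quat(s["tool_rot"]).as_matrix().round(3)[:,:2].T,s["force"].round(1),s["gripper_width"],s["grip_force"])
if __name__=="__main__": snap(sys.argv[1],sys.argv[2:] or ("wrist",))
E
python3 snap.py 1
```

```text
2.025 [513.1 -24.6 213.7] [[-0.951  0.31   0.001]
 [ 0.31   0.951  0.   ]] [ 0.1 -0.5 -0.6] 91.10209450912926 0.0
```

View pics/wrist1.png

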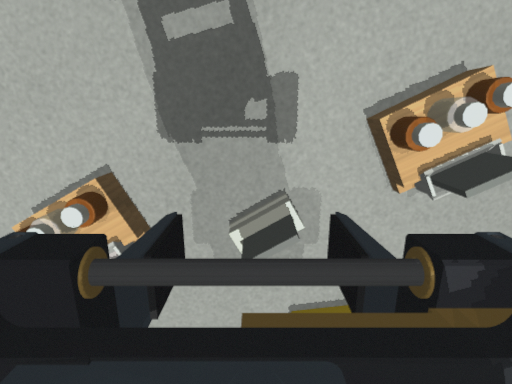

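>>> send_rows(rows=[{"x": -0.02,"y": 0.07,"z": 0,"roll": 0.11,"claw": 0},{"x": -0.04,"y": 0.14,"z": 0,"roll": 0.22,"claw": 0},{"x": -0.06,"y": 0.2,"z": 0,"roll": 0.33,"claw": 0},{"x": -0.07,"y": 0.21,"z": 0,"roll": 0.44,"claw": 0},{"x": -0.07,"y": 0.21,"z": 0,"roll": 0.55,"claw": 0}])

```text
t: 2.7
tcp_pos: [566.0, 47.8, 213.9]
tool_rot: [0.557, 0.83, -0.0, -0.0]
force: [0.1, -0.4, -0.0]
gripper_width: 91.6
grip_force: 0.0
```

>>> send_rows(rows=[{"x": 0,"y": 0,"z": 0,"roll": 0.11,"claw": 0},{"x": 0,"y": 0,"z": 0,"roll": 0.117,"claw": 0},{"x": 0,"y": 0,"z": 0,"roll": 0.117,"claw": 0},{"x": 0,"y": 0,"z": 0,"roll": 0.117,"claw": 0},{"x": 0,"y": 0,"z": 0,"roll": 0.117,"claw": 0}])

```text
t: 3.32
tcp_pos: [566.1, 46.2, 213.9]
tool_rot: [0.629, 0.777, -0.0, 0.0]
force: [-0.3, 0.1, -0.1]
gripper_width: 91.1
grip_force: 0.0
```

```bash
python3 snap.py 2
```

```text
3.325 [566.1  46.2 213.9] [[-0.208  0.978 -0.   ]
 [ 0.978  0.208  0.   ]] [-0.3  0.1 -0.1] 91.07335572797231 0.0
```

View pics/wrist2.png

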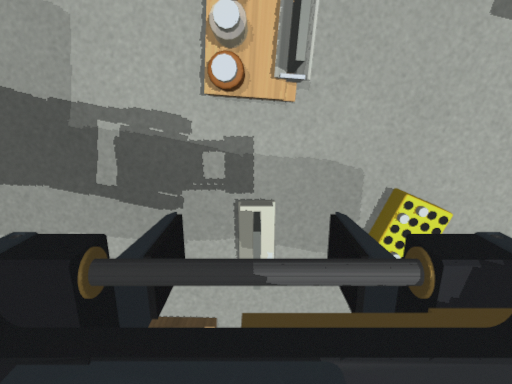

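>>> send_rows(rows=[{"x": -0.1,"y": 0,"z": 0,"roll": 0,"claw": 0},{"x": -0.2,"y": 0,"z": 0,"roll": 0,"claw": 0},{"x": -0.3,"y": 0,"z": 0,"roll": 0,"claw": 0},{"x": -0.3,"y": 0,"z": 0,"roll": 0,"claw": 0},{"x": -0.3,"y": 0,"z": 0,"roll": 0,"claw": 0}])

```text
t: 4.0
tcp_pos: [590.7, -71.0, 213.8]
tool_rot: [0.63, 0.777, -0.0, -0.0]
force: [-0.1, 0.2, -0.9]
gripper_width: 91.1
grip_force: 0.0
```

```bash
python3 snap.py 3; python3 - <<'E'
from h import *
d=pickle.load(open("i3.pkl","rb"));i=d["wrist"]["image"]
a=cv2.resize(i[70:250,170:410,::-1],(800,600),interpolation=cv2.INTER_CUBIC)
cv2.imwrite("pics/c3.png",a)
E
```

```text
4.0 [590.7 -71.  213.8] [[-0.207  0.978  0.   ]
 [ 0.978  0.207 -0.   ]] [-0.1  0.2 -0.9] 91.0649186527611 0.0
```

View pics/c3.png

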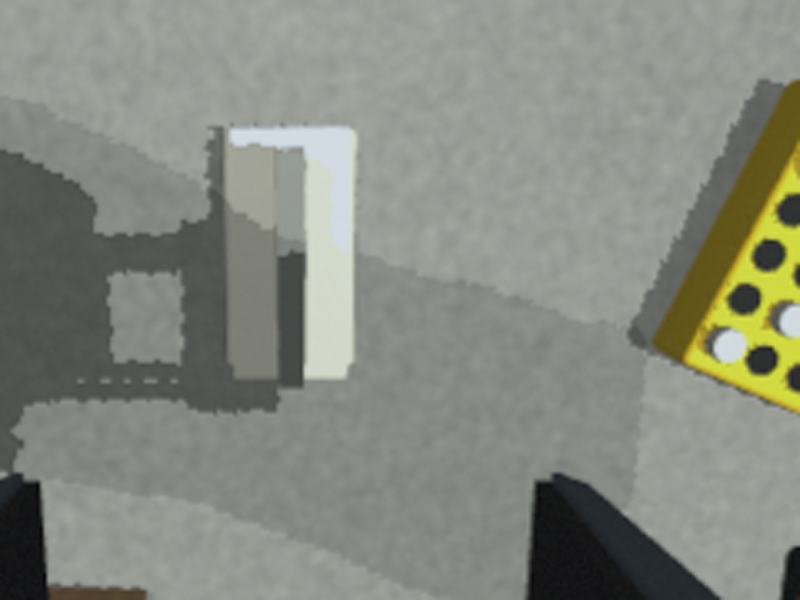

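>>> send_rows(rows=[{"x": -0.125,"y": -0.06,"z": 0,"roll": 0,"claw": 0},{"x": -0.25,"y": -0.12,"z": 0,"roll": 0,"claw": 0},{"x": -0.375,"y": -0.18,"z": 0,"roll": 0,"claw": 0},{"x": -0.5,"y": -0.23,"z": 0,"roll": 0,"claw": 0},{"x": -0.5,"y": -0.23,"z": 0,"roll": 0,"claw": 0}])

```text
t: 4.68
tcp_pos: [541.9, -287.7, 214.0]
tool_rot: [0.631, 0.776, -0.0, 0.0]
force: [-0.6, 0.6, -0.3]
gripper_width: 91.1
grip_force: 0.0
```

```bash
python3 snap.py 4; python3 - <<'E'
from h import *
d=pickle.load(open("i3.pkl","rb"));w=d["wrist"];K,C=w["camera_matrix"],pose(w,d["s"])
f=lambda p:np.array(p)*.3+[170-.35,70-.35]
for nm,p,z in[("hold",[(275,147),(304,147),(304,388),(277,388)],95),("stand",[(226,127),(357,127),(354,380),(228,380)],30)]:
    P=ray(K,C,f(p),z)[:,:2];print(nm,P.round(1).tolist(),P.mean(0),cv2.minAreaRect(P.astype(np.float32)))
d=pickle.load(open("i4.pkl","rb"));i=d["wrist"]["image"]
cv2.imwrite("pics/c4.png",cv2.resize(i[70:250,170:410,::-1],(800,600),interpolation=cv2.INTER_CUBIC))
E
```

```text
4.675 [ 541.9 -287.7  214. ] [[-0.205  0.979 -0.   ]
 [ 0.979  0.205  0.   ]] [-0.6  0.6 -0.3] 91.12512651453481 0.0
hold [[570.9, 2.2], [579.1, 3.9], [594.0, -65.5], [585.9, -67.2]] [582.4791743  -31.63793292] ((582.4664916992188, -31.639690399169922), (8.313344955444336, 71.07402801513672), 12.158138275146484)
stand [[551.9, 5.3], [596.6, 14.8], [615.9, -73.8], [569.8, -83.5]] [583.56510891 -34.29047832] ((583.5074462890625, -34.2973747253418), (47.103538513183594, 90.63741302490234), 11.917922019958496)
```

View pics/c4.png

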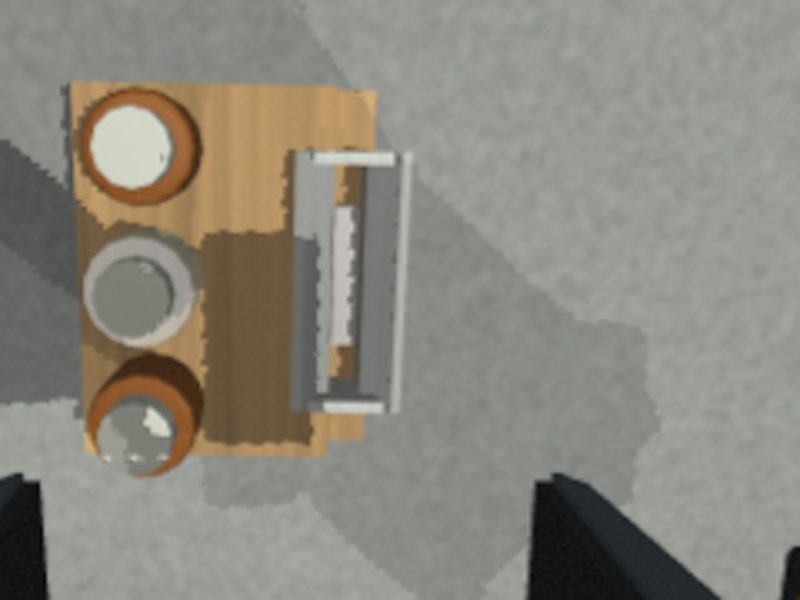

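```bash
python3 - <<'E'
from h import *
d=pickle.load(open("i4.pkl","rb"));w=d["wrist"];K,C=w["camera_matrix"],pose(w,d["s"])
f=lambda p:np.array(p)*.3+[170-.35,70-.35]
a=np.radians(12);ux=np.array([np.cos(a),np.sin(a)]);uy=np.array([-np.sin(a),np.cos(a)])
for nm,p,z in[("bar",[(335,205),(356,205),(353,345),(331,345)],30),("mouth",[(295,152),(403,152),(391,410),(293,410)],57),("chan42",[(334,165),(362,165),(357,378),(330,378)],42),("deckL",[(70,84),(85,453)],40)]:
    P=ray(K,C,f(p),z)[:,:2];e=P-[550,-258]
    print(nm,P.mean(0).round(1),(e@ux).round(1),(e@uy).round(1),cv2.minAreaRect(P.astype(np.float32))if len(P)>2 else np.degrees(np.arctan2(*(P[0]-P[1]))))
i=w["image"][70:250,170:410]
# subpixel-ish row profiles across channel
for y in(250,300,330): 
    v=int(70+y*.3);print(v,w["image"][v,255:298].mean(1).astype(int).tolist())
E
```

```text
bar [ 555.  -253.8] [2.4 9.8 9.5 1.3] [ 28.5  28.4 -22.3 -22.3] ((554.8306884765625, -253.8240203857422), (8.149253845214844, 50.75569152832031), 11.612983703613281)
mouth [ 554.  -253.7] [-12.1  23.   21.3 -12.9] [ 46.8  46.7 -40.1 -40. ] ((554.259033203125, -253.6702880859375), (35.083160400390625, 86.9455337524414), 11.453736305236816)
chan42 [ 554.6 -251.7] [ 1.3 10.9 10.3  0.6] [ 42.4  42.4 -32.1 -32. ] ((554.51220703125, -251.73960876464844), (9.752425193786621, 74.50320434570312), 11.572343826293945)
deckL [ 462.3 -272.4] [-87.5 -90.1] [ 69.1 -60.7] -10.85349039586314
145 [85, 84, 86, 102, 104, 104, 98, 94, 93, 92, 95, 141, 153, 152, 129, 173, 189, 188, 189, 189, 190, 134, 91, 76, 108, 118, 119, 120, 120, 120, 118, 119, 118, 113, 148, 172, 177, 148, 135, 135, 135, 131, 130]
160 [83, 84, 90, 100, 104, 101, 95, 92, 92, 91, 93, 140, 151, 152, 136, 173, 186, 186, 186, 142, 112, 100, 79, 91, 113, 118, 119, 119, 118, 115, 116, 116, 116, 133, 166, 175, 154, 138, 137, 137, 136, 137, 135]
169 [83, 84, 92, 102, 104, 98, 94, 91, 92, 91, 109, 142, 151, 138, 149, 175, 182, 184, 183, 131, 101, 92, 74, 105, 117, 118, 119, 118, 116, 114, 116, 114, 118, 151, 170, 168, 144, 136, 136, 135, 137, 137, 137]
```

>>> send_rows(rows=[{"x": 0.13,"y": 0.05,"z": 0,"roll": 0,"claw": 0},{"x": 0.26,"y": 0.1,"z": 0,"roll": 0,"claw": 0},{"x": 0.4,"y": 0.15,"z": 0,"roll": 0,"claw": 0},{"x": 0.53,"y": 0.2,"z": 0,"roll": 0,"claw": 0},{"x": 0.605,"y": 0.23,"z": 0,"roll": 0,"claw": 0}])

```text
t: 5.35
tcp_pos: [581.9, -25.9, 214.0]
tool_rot: [0.628, 0.778, 0.0, -0.0]
force: [0.0, -0.8, 0.7]
gripper_width: 91.2
grip_force: 0.0
```

>>> send_rows(rows=[{"x": 0,"y": 0,"z": 0.05,"roll": 0,"claw": 0},{"x": 0,"y": 0,"z": 0.1,"roll": 0,"claw": 0},{"x": 0,"y": 0,"z": 0.15,"roll": 0,"claw": 0},{"x": 0,"y": 0,"z": 0.15,"roll": 0,"claw": 0},{"x": 0,"y": 0,"z": 0.15,"roll": 0,"claw": 0}])

```text
t: 5.98
tcp_pos: [582.4, -30.6, 154.1]
tool_rot: [0.63, 0.777, 0.0, 0.0]
force: [-0.3, 0.4, 0.4]
gripper_width: 91.4
grip_force: 0.0
```

```bash
python3 snap.py 5
```

```text
5.975 [582.4 -30.6 154.1] [[-0.206  0.979  0.   ]
 [ 0.979  0.206  0.   ]] [-0.3  0.4  0.4] 91.3867827783461 0.0
```

>>> send_rows(rows=[{"x": -0.003,"y": 0,"z": 0.08,"roll": 0,"claw": 0},{"x": -0.003,"y": 0,"z": 0.16,"roll": 0,"claw": 0},{"x": -0.003,"y": 0,"z": 0.23,"roll": 0,"claw": 0},{"x": -0.003,"y": 0,"z": 0.232,"roll": 0,"claw": 0.5},{"x": -0.003,"y": 0,"z": 0.232,"roll": 0,"claw": 0.7}])

```text
t: 6.65
tcp_pos: [583.3, -31.4, 62.4]
tool_rot: [0.63, 0.777, 0.0, 0.001]
force: [0.4, -0.3, 0.9]
gripper_width: 74.0
grip_force: 0.0
```

>>> send_rows(rows=[{"x": 0,"y": 0,"z": 0,"roll": 0,"claw": 0.85},{"x": 0,"y": 0,"z": 0,"roll": 0,"claw": 1},{"x": 0,"y": 0,"z": 0,"roll": 0,"claw": 1},{"x": 0,"y": 0,"z": 0,"roll": 0,"claw": 1},{"x": 0,"y": 0,"z": 0,"roll": 0,"claw": 1}], grip_force=25)

```text
t: 7.28
tcp_pos: [582.5, -31.3, 61.1]
tool_rot: [0.63, 0.777, -0.0, -0.0]
force: [0.1, -1.2, -0.0]
gripper_width: 24.2
grip_force: 0.0
```

```bash
python3 snap.py 6
```

```text
7.275 [582.5 -31.3  61.1] [[-0.207  0.978  0.   ]
 [ 0.978  0.207 -0.   ]] [ 0.1 -1.2 -0. ] 24.16158445221205 0.0
```

>>> send_rows(rows=[{"x": 0,"y": 0,"z": 0,"roll": 0,"claw": 1},{"x": 0,"y": 0,"z": 0,"roll": 0,"claw": 1},{"x": 0,"y": 0,"z": 0,"roll": 0,"claw": 1},{"x": 0,"y": 0,"z": 0,"roll": 0,"claw": 1},{"x": 0,"y": 0,"z": 0,"roll": 0,"claw": 1}], grip_force=35)

```text
t: 7.95
tcp_pos: [582.5, -31.3, 61.1]
tool_rot: [0.63, 0.777, -0.0, -0.0]
force: [0.6, -0.0, -0.8]
gripper_width: 7.7
grip_force: 35.0
```

```bash
python3 snap.py 7
```

```text
7.95 [582.5 -31.3  61.1] [[-0.207  0.978  0.   ]
 [ 0.978  0.207 -0.   ]] [ 0.6 -0.  -0.8] 7.736056615970793 34.99976098537445
```

>>> send_rows(rows=[{"x": 0,"y": 0,"z": -0.05,"roll": 0,"claw": 1},{"x": 0,"y": 0,"z": -0.12,"roll": 0,"claw": 1},{"x": 0,"y": 0,"z": -0.19,"roll": 0,"claw": 1},{"x": 0,"y": 0,"z": -0.25,"roll": 0,"claw": 1},{"x": 0,"y": 0,"z": -0.25,"roll": 0,"claw": 1}])

```text
t: 8.62
tcp_pos: [583.5, -31.4, 163.2]
tool_rot: [0.63, 0.777, 0.001, 0.001]
force: [-0.0, 0.1, -1.1]
gripper_width: 7.7
grip_force: 35.0
```

>>> send_rows(rows=[{"x": -0.13,"y": -0.045,"z": 0,"roll": 0,"claw": 1},{"x": -0.26,"y": -0.09,"z": 0,"roll": 0,"claw": 1},{"x": -0.39,"y": -0.135,"z": 0,"roll": 0.005,"claw": 1},{"x": -0.53,"y": -0.184,"z": 0,"roll": 0.005,"claw": 1},{"x": -0.53,"y": -0.184,"z": 0,"roll": 0.005,"claw": 1}])

```text
t: 9.25
tcp_pos: [553.3, -257.0, 160.2]
tool_rot: [0.634, 0.773, -0.0, -0.0]
force: [-0.5, 1.8, -0.6]
gripper_width: 7.8
grip_force: 35.0
```

>>> send_rows(rows=[{"x": 0,"y": 0,"z": 0,"roll": 0,"claw": 1},{"x": 0,"y": 0,"z": 0,"roll": 0,"claw": 1},{"x": 0,"y": 0,"z": 0,"roll": 0,"claw": 1},{"x": 0,"y": 0,"z": 0,"roll": 0,"claw": 1},{"x": 0,"y": 0,"z": 0,"roll": 0,"claw": 1}])

```text
t: 9.88
tcp_pos: [554.4, -253.7, 161.2]
tool_rot: [0.633, 0.774, 0.0, 0.0]
force: [0.1, -0.4, 0.6]
gripper_width: 7.9
grip_force: 35.0
```

```bash
python3 snap.py 8 scene top wrist; python3 - <<'E'
from h import *
d=pickle.load(open("i8.pkl","rb"))
a=cv2.resize(d["scene"]["image"][110:170,190:270,::-1],(400,300),interpolation=cv2.INTER_CUBIC)
b=cv2.resize(d["top"]["image"][190:250,317:397,::-1],(400,300),interpolation=cv2.INTER_CUBIC)
c=cv2.resize(d["wrist"]["image"][70:370,56:456,::-1],(400,300))
cv2.imwrite("pics/c8.png",np.vstack([np.hstack([a,b]),np.hstack([c,c*0])]))
E
```

```text
9.875 [ 554.4 -253.7  161.2] [[-0.199  0.98  -0.   ]
 [ 0.98   0.199  0.   ]] [ 0.1 -0.4  0.6] 7.857663025528941 34.9999862909317
```

View pics/c8.png

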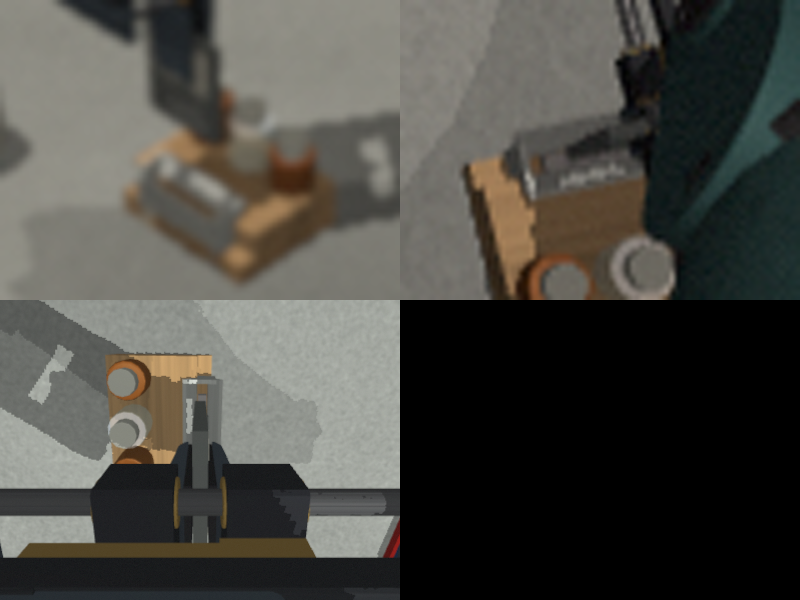

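>>> send_rows(rows=[{"x": 0,"y": 0,"z": 0.05,"roll": 0,"claw": 1},{"x": 0,"y": 0,"z": 0.1,"roll": 0,"claw": 1},{"x": 0,"y": 0,"z": 0.13,"roll": 0,"claw": 1},{"x": 0,"y": 0,"z": 0.15,"roll": 0,"claw": 1},{"x": 0,"y": 0,"z": 0.15,"roll": 0,"claw": 1}])

```text
t: 10.65
tcp_pos: [554.1, -253.8, 100.5]
tool_rot: [0.633, 0.774, -0.0, -0.0]
force: [-1.0, 0.4, -0.3]
gripper_width: 8.0
grip_force: 35.0
```

>>> send_rows(rows=[{"x": 0,"y": 0,"z": 0.01,"roll": 0,"claw": 1},{"x": 0,"y": 0,"z": 0.02,"roll": 0,"claw": 1},{"x": 0,"y": 0,"z": 0.03,"roll": 0,"claw": 1},{"x": 0,"y": 0,"z": 0.035,"roll": 0,"claw": 1},{"x": 0,"y": 0,"z": 0.035,"roll": 0,"claw": 1}])

```text
t: 11.28
tcp_pos: [554.8, -254.1, 87.2]
tool_rot: [0.633, 0.774, 0.0, 0.001]
force: [4.9, 0.5, -2.2]
gripper_width: 7.9
grip_force: 35.0
```

```bash
python3 snap.py 9
```

```text
11.275 [ 554.8 -254.1   87.2] [[-0.199  0.98  -0.001]
 [ 0.98   0.199  0.001]] [ 4.9  0.5 -2.2] 7.937145697989756 35.000141859054565
```

>>> send_rows(rows=[{"x": 0,"y": 0.003,"z": 0,"roll": 0,"claw": 1},{"x": 0,"y": 0.004,"z": 0,"roll": 0,"claw": 1},{"x": 0,"y": 0.004,"z": 0,"roll": 0,"claw": 1},{"x": 0,"y": 0.004,"z": 0,"roll": 0,"claw": 1},{"x": 0,"y": 0.004,"z": 0,"roll": 0,"claw": 1}])

```text
t: 11.95
tcp_pos: [555.8, -253.6, 87.1]
tool_rot: [0.633, 0.774, -0.0, -0.0]
force: [-0.5, -0.3, -0.7]
gripper_width: 7.7
grip_force: 35.0
```

```bash
python3 snap.py 10
```

```text
11.95 [ 555.8 -253.6   87.1] [[-0.199  0.98   0.   ]
 [ 0.98   0.199 -0.   ]] [-0.5 -0.3 -0.7] 7.671183114448656 34.99980568885803
```

>>> send_rows(rows=[{"x": 0,"y": 0.002,"z": 0,"roll": 0,"claw": 1},{"x": 0,"y": 0.002,"z": 0.005,"roll": 0,"claw": 1},{"x": 0,"y": 0.002,"z": 0.01,"roll": 0,"claw": 1},{"x": 0,"y": 0.002,"z": 0.015,"roll": 0,"claw": 1},{"x": 0,"y": 0.002,"z": 0.015,"roll": 0,"claw": 1}])

```text
t: 12.62
tcp_pos: [556.6, -253.5, 81.0]
tool_rot: [0.633, 0.774, -0.0, -0.0]
force: [-0.5, 0.0, 1.7]
gripper_width: 7.8
grip_force: 35.0
```

```bash
python3 snap.py 11
```

```text
12.625 [ 556.6 -253.5   81. ] [[-0.199  0.98   0.   ]
 [ 0.98   0.199 -0.   ]] [-0.5  0.   1.7] 7.772860465168582 35.000338554382324
```

>>> send_rows(rows=[{"x": 0,"y": 0,"z": 0.005,"roll": 0,"claw": 1},{"x": 0,"y": 0,"z": 0.01,"roll": 0,"claw": 1},{"x": 0,"y": 0,"z": 0.015,"roll": 0,"claw": 1},{"x": 0,"y": 0,"z": 0.02,"roll": 0,"claw": 1},{"x": 0,"y": 0,"z": 0.02,"roll": 0,"claw": 1}], grip_force=55)

```text
t: 13.3
tcp_pos: [556.8, -253.5, 73.2]
tool_rot: [0.633, 0.774, 0.0, 0.0]
force: [-1.8, 1.3, 7.5]
gripper_width: 8.3
grip_force: 55.0
```

>>> send_rows(rows=[{"x": 0,"y": 0,"z": 0.003,"roll": 0,"claw": 1},{"x": 0,"y": 0,"z": 0.005,"roll": 0,"claw": 1},{"x": 0,"y": 0,"z": 0.006,"roll": 0,"claw": 1},{"x": 0,"y": 0,"z": 0.006,"roll": 0,"claw": 1},{"x": 0,"y": 0,"z": 0.006,"roll": 0,"claw": 1}])

```text
t: 13.92
tcp_pos: [556.8, -253.5, 71.1]
tool_rot: [0.633, 0.774, 0.0, 0.0]
force: [-2.4, 1.2, 8.8]
gripper_width: 7.9
grip_force: 55.0
```

```bash
python3 snap.py 12
```

```text
13.925 [ 556.8 -253.5   71.1] [[-0.199  0.98  -0.   ]
 [ 0.98   0.199  0.   ]] [-2.4  1.2  8.8] 7.9000614632433 55.00281751155853
```

>>> send_rows(rows=[{"x": 0,"y": -0.001,"z": 0.001,"roll": 0,"claw": 1},{"x": 0,"y": -0.001,"z": 0.002,"roll": 0,"claw": 1},{"x": 0,"y": -0.001,"z": 0.002,"roll": 0,"claw": 1},{"x": 0,"y": -0.001,"z": 0.002,"roll": 0,"claw": 1},{"x": 0,"y": -0.001,"z": 0.002,"roll": 0,"claw": 1}])

```text
t: 14.6
tcp_pos: [556.8, -253.6, 71.0]
tool_rot: [0.633, 0.774, 0.0, 0.0]
force: [-3.9, 5.5, 19.6]
gripper_width: 7.6
grip_force: 55.0
```

```bash
python3 snap.py 13
```

```text
14.6 [ 556.8 -253.6   71. ] [[-0.199  0.98  -0.   ]
 [ 0.98   0.199  0.001]] [-3.9  5.5 19.6] 7.634656182198525 55.008344650268555
```

```bash
python3 snap.py 14 scene; python3 - <<'E'
from h import *
i=pickle.load(open("i14.pkl","rb"))["scene"]["image"][100:330,150:390,::-1]
cv2.imwrite("pics/c14.png",cv2.resize(i,(626,600),interpolation=cv2.INTER_CUBIC))
E
```

```text
14.65 [ 556.8 -253.6   71. ] [[-0.199  0.98  -0.   ]
 [ 0.98   0.199  0.001]] [-4.7  4.  20.3] 7.810037855475717 55.0081729888916
```

View pics/c14.png

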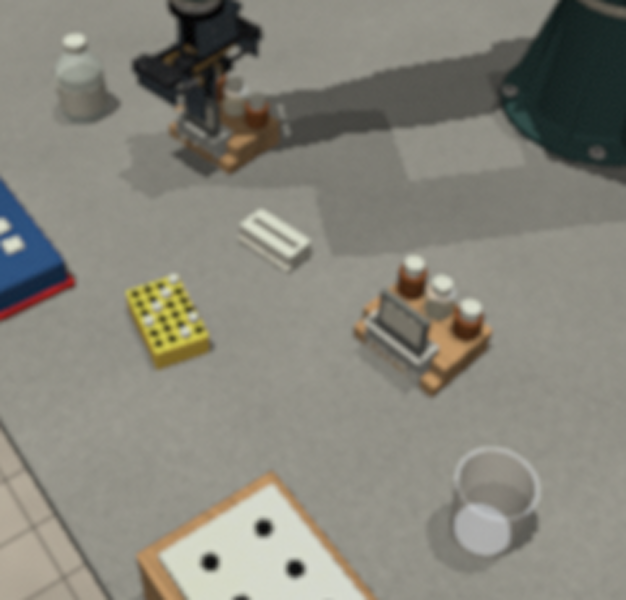

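The picture shows the holder in the bare rack's channel at (205,120). The stand is empty, and the tube rack, beaker and flask have not moved.

```bash
python3 -c "
from bench import manip
print(manip.close_job())"
```

```text
the job is handed in; nothing more can be done
None
```

The label holder is home on the bare rack's channel floor, card facing outwards, and I handed the job in at about 14.7 s with the gripper still pressing it down at about 20 N; the tube rack, beaker and large bottle were not touched.

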